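# Fit a detector cell's window and screw down its retaining ring

### The job

Set the thick round window into the open detector cell, lowering it in rather than dropping it. Then put the retaining ring over it and screw it down clockwise until it is snug: firmly clamping the window against its spring seat, but not screwed so hard that the window would crack. Leave the other loose things on the bench where they are.

Things in the scene. Friction and masses are not known exactly. Their poses are not given: they have to be found in the camera images.
- cell: Detector cell fixed to the bench: aluminium foot 82 mm across, 22 mm high (a tube stub at +y reaches 52 mm from the axis, 14 mm high), and on it an upright hollow steel post, 40 mm outside diameter, rim 52 mm above the bench. Origin on the post's axis at bench height, z up. On the post's outside are two helical flanges, 47 mm across, with two gaps between them, at its +x and -x sides.
- cell_rim (a point): Centre of the cell's mouth, 52 mm above the bench. Bore 31.6 mm wide, chamfered to 36 mm at the mouth. Inside is a spring seat for the window, its top 40 mm above the bench; it yields 1 mm per 14 N, up to 3.2 mm, then is solid.
- cell_gap (a point): Middle of the +x gap between the flanges, 22 mm from the axis, 49 mm above the bench; the other gap is opposite. Gaps are 0.7 rad wide. Clockwise (from above) from a gap's edge, the flange's underside falls 5 mm per radian and so draws the turned ring down. It starts 46.1 to 49.5 mm above the bench: this differs from cell to cell, is not measured and must be felt.
- window: Window: thick clear quartz disc, 30 mm diameter, 24 mm high, chamfered foot, standing flat on the bench; about 40 g. Origin: centre of its underside, z along its axis. Seated in the cell, its top stands 12 mm proud of the rim. It cracks if pressed against cell or ring with more than 35 N.
- ring: Retaining ring: knurled steel cap with a 20 mm hole in its top, 58 mm outside diameter, 28 mm high, open side down; about 0.2 kg. Origin: centre of its underside, z up. Its skirt has a 50 mm bore. Inside, two thread lugs, 0.28 rad wide, 0.5 to 6 mm above its underside, point inward at its +x and -x sides, tips 20.8 mm from the axis. Two dark bars on top mark the lugs.
- ring_lug (a point): The ring's +x lug, 23 mm from its axis. Both lugs pass down the cell's gaps (ring x along cell x, either way round, 0.2 rad play) until the lip is on the window, the ring's underside then 41 mm above the bench. Turned clockwise from mid-gap, they bite under the flanges after about 0.4 (low start) to 1.15 rad (high start) and then pull the ring, and the hand, down.
- ring_lip (a point): Middle of the underside of the ring's lip, 23 mm above its own underside; it presses on the window. After the bite each 0.1 rad adds about 5 N of clamping and 0.13 N m of torque, the torque felt only while turning. Snug is 6 to 22 N, best 13 N: 0.25 rad past first touch; a hand that holds its height with 6 N of push and feels it fall by 2 N is at about 11 N. Let go, it loses up to 2 N.
- septa_jar: Bystander: small white jar with a green lid, 39 x 47 mm; origin at its underside.
- ptfe_tape: Bystander: spool of white tape, 50 x 16 mm, lying flat; origin at its underside.
- tweezers: Bystander: steel tweezers, 127 mm long, lying along its y axis.
Mind the look-alikes: they are no part of the job. Of the things like the ring, leave any that is yellow; of the rest the larger one is meant.

How it is judged:
By the outcome, as a careful person would: the job done as asked, in the order asked, and still so for the second after the job is handed in, with the robot touching nothing.
It also fails if it takes over 67 s, if anything falls off the work surface, if the arm or the gripper's body presses on something with over 40 N, if the wrist force passes 120 N, or if a joint passes its speed limit or range.

### The arm

A 6-joint arm with a two-finger parallel gripper is mounted at the origin on a cart in front of the work surface, level with it; the furniture and walls round the work are solid. World frame = base frame: x ahead of the robot, y to its left, z up, the work surface at z = 0. Lengths are in m, angles in rad, forces in N, time in s.
With the tool pointing down it reaches from about 0.325 to 0.925 m from the base axis. Payload 3.1 kg.
Tool frame: the origin (TCP) lies at the very end of the fingers, on their centre line; the grasp point (between the pads) lies 19 mm behind it (arm.grasp_offset is the distance from the TCP to the grasp point, in m); z points along the fingers, y is the line along which they close (so a half turn about z gives the same grasp; the last joint's range is limited). The gripper opens to 85 mm and grips with 20 to 120 N. Pads are 22 mm wide; open, the fingers measure 114 mm over their backs; the gripper's body (76 mm by 85 mm) begins 54 mm behind the grasp point. The pads swing forward as they close: fully open they stand 13 mm farther back than shut.
Start: joints at [1.146, 0.217, 1.613, -0, 1.311, -0.112], TCP at [0.192, 0.595, 0.231] pointing down, gripper open.
Joint ranges: [-2.75, 2.75], [-0.78, 2.1], [0.31, 2.55], [-1.13, 4.27], [0.13, 2.63], [-2.58, 2.58]. Speed limits (rad/s): [2.79, 2.79, 3.14, 3.14, 3.14, 3.14].

### API

Orientations are given as a 3x3 rotation matrix whose columns are the frame's x, y, z axes.
In Python, from bench import arm gives the robot as it stands.
- The arm moves only by the shell command python3 -m pendant 'ROWS' [OPENING] [FORCE]. ROWS is a JSON object of lists of equal length, an entry for each row: "slide": the shift along the tool's x, y, z in mm, a list of three; "yaw": the turn about the tool's z in rad. A call has 1 to 10 rows; each row is the pose to reach, as a shift and turn from the pose commanded when the call began, along the tool's axes at that moment; what a row does not reach only later rows make up. A row lasts 1/10 s, in which the tool goes at most 50 mm and 8.59 degrees, less where a joint would pass 70% of its speed; a pose out of reach is approached as far as the arm can. A call with a gripper value outside its range is refused whole. OPENING is the finger opening in mm, from 0 to 85.4, set as the call begins (- or left out, the last holds). The fingers move at their own pace and stop on an object; FORCE is the grip in N (left out, the last holds). Time passes only in rows, so rows that repeat a pose let the fingers close. It gives the time, the measured TCP pose, the force, the opening and the grip force at its end, in the units of the state.
- arm.get_obs(): the state, without advancing time (a new reading comes with each control period).
- arm.read_camera(name): name is "scene" or "top"; returns a dict with "img" (400x640x3 uint8, blue, green, red), "depth" (400x640 float32, m along the optical axis (not along the pixel's ray), 0 where there is no reading), "fx", "fy", "cx", "cy" (pixels), "dist_coeffs" ([k1, k2, p1, p2, k3] as OpenCV has them; the pictures are not rectified), "extrinsics" (4x4, takes a point from world to camera coordinates). Camera axes: x right, y down, z forward; pixel columns grow to the right and rows downward; lengths in m; the calibration is good to about 2 mm. A picture is of the moment at which its call begins.
- arm.close_job(): hands the job in; it is judged then, once.
Trained networks look in a picture, given as the dict that the camera call returned (one of the last four; its "shot" number tells which), for a name from the list of things; names that differ only in an ending like _2 or _b are one class to them, and where a whole thing is asked for, a point or a joint stands for the part that bears it (a point fixed in the world has none). Each returns a list of dicts, best first, with "confidence" (0 to 1); they miss things now and then, are a little off and sometimes report something else, mostly with a low value. They report only what shows in the picture. A call takes as long as a camera call. They do not tell look-alikes from the thing itself.
- arm.search_frame(picture, label): "at" ([x, y, z] in m, in world coordinates, good to about 4 mm: the middle of the surface that is visible of it).
- arm.cut_out(picture, label): "mask" (400x640 bool, what is visible of it).
The state is a dict: "clock": time; "joints": joint angles; "joint_velocities": joint speeds; "joint_efforts": joint torques, N m; "tcp_pos": TCP position; "eef_rot": TCP orientation; "ft_force": force on the tool from outside, world axes, zero at the start; "ft_torque": the same for the moment, N m; "gripper_width": finger opening in m; "gripper_force": force on a finger pad.
Only numpy, scipy, OpenCV 4.12 (cv2) and the standard library are available. Lean on these libraries where they do the work, as an engineer would, in place of code of your own. Each camera call takes 0.05 s, during which the arm holds its last target. There are 200 camera calls.

## Working session

There is one attempt and no reset: what is moved stays moved. The work goes in short steps, Python scripts to look and compute and a shell command to move; the robot and the scene stay as the last step left them, time stands still between calls to the robot, and variables do not carry over. Pictures are saved under pics/ and viewed, at most 10 in all, crops included, and the job is handed in when it is done.

```bash
ls; mkdir -p pics; cat > h.py <<'E'
import numpy as np,cv2
from bench import arm
def world(p,uv,z=None):
    K=np.array([[p["fx"],0,p["cx"]],[0,p["fy"],p["cy"]],[0,0,1]]);uv=np.atleast_2d(uv).astype(float)
    n=cv2.undistortPoints(uv[:,None],K,np.array(p["dist_coeffs"]))[:,0]
    E=np.array(p["extrinsics"]);R,t=E[:3,:3],E[:3,3];c=-R.T@t
    d=np.c_[n,np.ones(len(n))]
    if z is None: s=np.array([p["depth"][int(v),int(u)] for u,v in uv])
    else: s=(z-c[2])/(d@R)[:,2]
    return c+(d@R)*s[:,None]
E
python3 - <<'E'
from h import *
o=arm.get_obs();print(o["tcp_pos"],o["eef_rot"],o["ft_force"],arm.grasp_offset)
for n in("top","scene"):
    p=arm.read_camera(n);cv2.imwrite(f"pics/{n}0.png",p["img"])
    print(n,np.round(p["extrinsics"],3).tolist())
    for l in("cell","cell_gap","window","ring","ring_lug","septa_jar","ptfe_tape","tweezers"):
        print(l,[(np.round(d["at"],3).tolist(),round(d["confidence"],2)) for d in arm.search_frame(p,l)])
E
```

```text
pics
[0.19194913 0.59391574 0.22994451] [[-9.51479542e-01  3.07710273e-01 -1.03337042e-03]
 [ 3.07711859e-01  9.51477030e-01 -2.20760843e-03]
 [ 3.03924426e-04 -2.41847459e-03 -9.99997029e-01]] [-0.01261498 -0.07333328 -0.26005202] 0.0187
top [[-0.022, -1.0, 0.007, -0.047], [-0.994, 0.021, -0.107, 0.526], [0.106, -0.009, -0.994, 1.209], [0.0, 0.0, 0.0, 1.0]]
cell [([0.494, -0.1, 0.028], 0.83), ([0.447, 0.127, 0.029], 0.47)]
cell_gap [([0.494, -0.101, 0.021], 0.82)]
window [([0.427, -0.24, 0.029], 0.68)]
ring [([0.468, 0.028, 0.02], 0.76), ([0.437, 0.235, 0.033], 0.64), ([0.447, 0.13, 0.03], 0.57)]
ring_lug [([0.436, 0.231, 0.024], 0.73), ([0.45, 0.13, 0.024], 0.7), ([0.472, 0.028, 0.025], 0.52)]
septa_jar [([0.599, -0.209, 0.047], 0.52)]
ptfe_tape [([0.604, 0.05, 0.012], 0.71), ([0.587, -0.327, 0.011], 0.19)]
tweezers [([0.588, -0.328, 0.015], 0.63)]
scene [[0.536, -0.844, 0.021, -0.337], [-0.492, -0.333, -0.805, 0.291], [0.686, 0.421, -0.593, 0.652], [0.0, 0.0, 0.0, 1.0]]
cell [([0.482, -0.112, 0.02], 0.85)]
cell_gap [([0.481, -0.111, 0.022], 0.96)]
window [([0.589, -0.334, 0.007], 0.33)]
ring [([0.445, 0.119, 0.026], 0.97), ([0.431, 0.22, 0.028], 0.69)]
ring_lug [([0.44, 0.118, 0.027], 0.83), ([0.433, 0.229, 0.026], 0.58), ([0.462, 0.022, 0.018], 0.52)]
septa_jar [([0.593, -0.216, 0.039], 0.63)]
ptfe_tape [([0.601, 0.045, 0.016], 0.83), ([0.594, -0.217, 0.039], 0.32)]
tweezers [([0.586, -0.337, 0.004], 0.72)]
```

```bash
python3 - <<'E'
from h import *
a=cv2.imread("pics/top0.png");
p=arm.read_camera("top");E=np.array(p["extrinsics"])
K=np.array([[p["fx"],0,p["cx"]],[0,p["fy"],p["cy"]],[0,0,1]])
q,_=cv2.projectPoints(np.array([[.43,-.24,.02],[.49,-.1,.05],[.47,.03,.03],[.437,.235,.03],[.447,.13,.03]]),E[:3,:3],E[:3,3],K,np.array(p["dist_coeffs"]))
print(q[:,0].round(),p["fx"])
x0,x1=int(q[:,0,0].min())-50,int(q[:,0,0].max())+50;y0,y1=int(q[:,0,1].min())-90,int(q[:,0,1].max())+50
print(x0,y0,x1,y1)
c=p["img"][max(y0,0):y1,max(x0,0):x1];s=800/c.shape[1];cv2.imwrite("pics/c1.png",cv2.resize(c,None,fx=s,fy=s,interpolation=cv2.INTER_CUBIC)[:600]);print(s)
E
```

```text
[[396. 235.]
 [339. 211.]
 [287. 221.]
 [204. 236.]
 [247. 231.]] 495.0601838648246
153 120 445 285
2.73972602739726
```

View pics/c1.png

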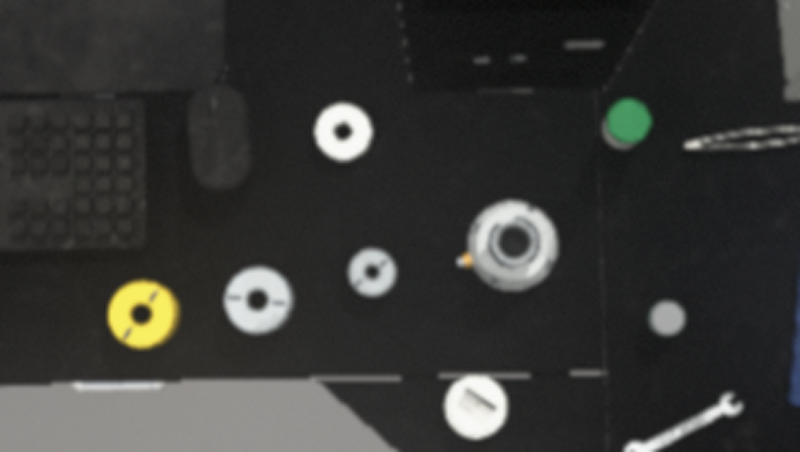

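View pics/scene0.png

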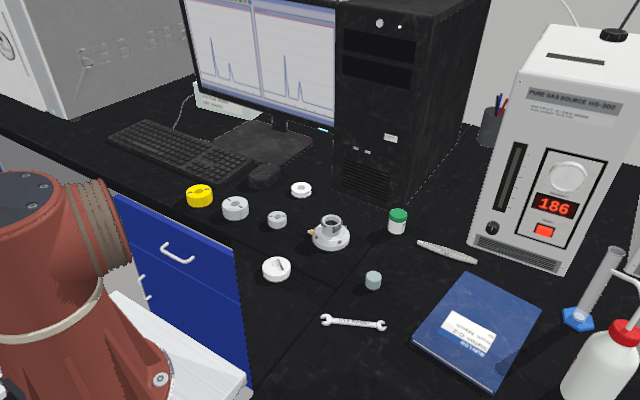

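Left to right in the top crop: yellow ring (142,314), large grey ring (258,299), which is the one to use, small grey ring (372,272), cell (512,245) with its stub to the left and slightly down, and window (667,318). Next I'll fit silhouettes for accurate poses.

```bash
cat > fit.py <<'E'
from h import *
from scipy.optimize import minimize
S=4
def proj(p,P):
    E=np.array(p["extrinsics"]);K=np.array([[p["fx"],0,p["cx"]],[0,p["fy"],p["cy"]],[0,0,1]])
    return cv2.projectPoints(np.asarray(P,float),cv2.Rodrigues(E[:3,:3])[0],E[:3,3],K,np.array(p["dist_coeffs"]))[0][:,0]
def cyl(x,y,r,z0,z1):
    a=np.linspace(0,2*np.pi,60)
    return np.array([[x+r*np.cos(t),y+r*np.sin(t),z] for z in(z0,z1) for t in a])
def sil(p,parts,c,w=60):
    m=np.zeros((2*w*S,2*w*S),np.uint8)
    for P in parts:
        q=cv2.convexHull(np.float32((proj(p,P)-c+w+.5)*S));cv2.fillConvexPoly(m,np.int32(np.round(q*16)),1,shift=4)
    return cv2.resize(m.astype(np.float32),(2*w,2*w),interpolation=cv2.INTER_AREA)
def mask(p,label,g):
    g=proj(p,[g])[0];best=None
    for d in arm.cut_out(p,label):
        m=d["mask"]
        if not m.any(): continue
        v,u=np.nonzero(m);D=np.hypot(u.mean()-g[0],v.mean()-g[1])
        if D<20 and (best is None or D<best[0]): best=(D,m)
    if best is None: return None
    return best[1]
def fit(p,m,parts,x0):
    c=np.round(proj(p,[[x0[0],x0[1],.02]])[0]).astype(int);w=60
    M=np.pad(m,w)[c[1]:c[1]+2*w,c[0]:c[0]+2*w].astype(np.uint8)
    cs,_=cv2.findContours(M,cv2.RETR_EXTERNAL,cv2.CHAIN_APPROX_NONE);M=cv2.drawContours(M*0,cs,-1,1,-1).astype(float)
    f=lambda x:np.abs(sil(p,parts(x),c)-M).sum()/M.sum()
    n=len(x0);r=minimize(f,x0,method="Nelder-Mead",options=dict(initial_simplex=np.vstack([x0]+[np.array(x0)+np.eye(n)[i]*(.01 if i<2 else .2) for i in range(n)])))
    return r.x,r.fun
E
python3 - <<'E'
from fit import *
W=lambda x:[cyl(*x[:2],.015,0,.024)]
R=lambda x:[cyl(*x[:2],.029,0,.028)]
def C(x):
    X,Y,t=x;P=np.array([[a,b,z] for a in(-.005,.005) for b in(.03,.052) for z in(.004,.014)])
    Q=P.copy();Q[:,0]=X+np.cos(t)*P[:,0]-np.sin(t)*P[:,1];Q[:,1]=Y+np.sin(t)*P[:,0]+np.cos(t)*P[:,1]
    return [cyl(X,Y,.041,0,.022),cyl(X,Y,.0205,0,.052),cyl(X,Y,.0235,.044,.05),Q]
for n in("top","scene"):
    p=arm.read_camera(n)
    for l,parts,x0 in(("window",W,[.427,-.24]),("ring",R,[.45,.127]),("cell",C,[.494,-.105,.3])):
        m=mask(p,l,[*x0[:2],.02])
        if m is None: print(n,l,"no mask");continue
        print(n,l,*[np.round(v,4) for v in fit(p,m,parts,x0)])
    if n=="top":
        c=proj(p,[[.45,.127,.028]])[0];k=proj(p,[[.49,-.103,.052]])[0]
        for nm,q in(("r",c),("k",k)):
            u,v=np.round(q).astype(int);cv2.imwrite(f"pics/{nm}.png",cv2.resize(p["img"][v-24:v+24,u-24:u+24],(400,400),interpolation=cv2.INTER_CUBIC));print(nm,u-24,v-24)
        for (x,y,s) in((.45,.127,1),):
            g=cv2.cvtColor(p["img"],6).astype(float);best=[]
            # dark bars: radial 12..27mm sampling on top face
            A=np.arange(0,np.pi,.02)
            for t in A:
                rr=np.linspace(.013,.026,14);P=[[x+e*r*np.cos(t),y+e*r*np.sin(t),.028] for e in(1,-1) for r in rr]
                q=proj(p,P).astype(np.float32);best.append(cv2.remap(g.astype(np.float32),q[None,:,0],q[None,:,1],1).mean())
            best=np.array(best);w=np.clip(np.median(best)-5-best,0,None);print("bar angle",.5*np.angle((w*np.exp(2j*A)).sum()),best.min(),np.median(best))
a=np.hstack([cv2.imread("pics/r.png"),cv2.imread("pics/k.png")]);cv2.imwrite("pics/rk.png",a)
E
```

```text
top window [ 0.4266 -0.2405] 0.4302
top ring [0.4506 0.13  ] 0.0474
top cell [ 0.4958 -0.1005  0.2789] 0.0595
r 224 206
k 317 187
bar angle 1.3603497783954037 177.87483 211.72931
scene window [ 0.43   -0.2418] 0.1272
scene ring [0.4539 0.1285] 0.087
scene cell [ 0.4992 -0.1039  0.3382] 0.0794
```

View pics/rk.png

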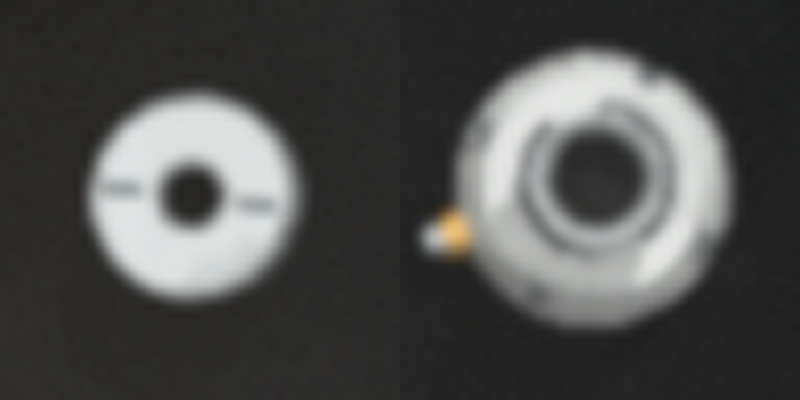

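The crop gives the ring bars at (120,188) and (257,205) and the stub tip at (432,237). Both cameras agree on the relative positions and differ by a common offset of about 3 mm. I'll move above the window now.

```bash
python3 -m pendant '{"slide":[[-20,-30,0],[-48,-72,0],[-76,-114,0],[-104,-156,0],[-132,-198,0],[-160,-240,0],[-188,-282,0],[-216,-324,0],[-244,-366,0],[-272,-408,0]],"yaw":[0,0,0,0,0,0,0,0,0,0]}' 60; python3 -m pendant '{"slide":[[-28,-42,0],[-56,-84,0],[-84,-126,0],[-112,-168,10],[-140,-210,40],[-168,-252,70],[-190,-285,90],[-205,-308,110],[-210,-315,110],[-210,-315,110]],"yaw":[0,0,0,0,0,0,0,0,0,0]}'
python3 - <<'E'
from fit import *
p=arm.read_camera("top")
# bars and stub in world
print("bars",world(p,[[224+120/8.333-.5,206+188/8.333-.5],[224+257/8.333-.5,206+205/8.333-.5]],.028))
print("stub",world(p,[[317+32/8.333-.5,187+237/8.333-.5]],.008), "foot",world(p,[[317+195/8.333-.5,187+187/8.333-.5]],.016))
print(arm.get_obs()["ft_force"])
cv2.imwrite("pics/s1.png",arm.read_camera("scene")["img"])
E
```

```text
clock: 2.35
tcp_pos: [0.3246, 0.1252, 0.2318]
eef_rot: [[-0.952, 0.307, 0.002], [0.307, 0.952, 0.0], [-0.002, 0.001, -1.0]]
ft_force: [1.3, -0.3, 0.0]
gripper_width: 0.0601
gripper_force: 0.0
clock: 3.35
tcp_pos: [0.427, -0.2382, 0.1206]
eef_rot: [[-0.951, 0.31, -0.001], [0.31, 0.951, 0.001], [0.002, 0.001, -1.0]]
ft_force: [0.1, 0.7, -0.1]
gripper_width: 0.0603
gripper_force: 0.0
bars [[0.45440912 0.15155456 0.028     ]
 [0.44847418 0.11095489 0.028     ]]
stub [[ 0.48410324 -0.05345391  0.008     ]] foot [[ 0.49762557 -0.10297653  0.016     ]]
[-0.00514419  0.09217269  0.72499664]
```

```bash
python3 -m pendant '{"slide":[[-2,-2.5,30],[-2,-2.5,65],[-2,-2.5,88],[-2,-2.5,100],[-2,-2.5,106],[-2,-2.5,106],[-2,-2.5,106]],"yaw":[0,0,0,0,0,0,0]}'
python3 - <<'E'
from fit import *
for n in("scene","top"):
    p=arm.read_camera(n);u,v=np.round(proj(p,[[.428,-.241,.02]])[0]).astype(int);h=35
    cv2.imwrite(f"pics/w{n}.png",cv2.resize(p["img"][v-h:v+h,u-h:u+h],(400,400),interpolation=cv2.INTER_CUBIC))
cv2.imwrite("pics/w.png",np.hstack([cv2.imread(f"pics/w{n}.png") for n in("scene","top")]));print(arm.get_obs()["tcp_pos"])
E
```

```text
clock: 4.15
tcp_pos: [0.4296, -0.2409, 0.0168]
eef_rot: [[-0.952, 0.307, 0.002], [0.307, 0.952, -0.002], [-0.003, -0.001, -1.0]]
ft_force: [-0.2, -0.7, -1.6]
gripper_width: 0.06
gripper_force: 0.0
[ 0.42961804 -0.24116949  0.01681417]
```

View pics/w.png

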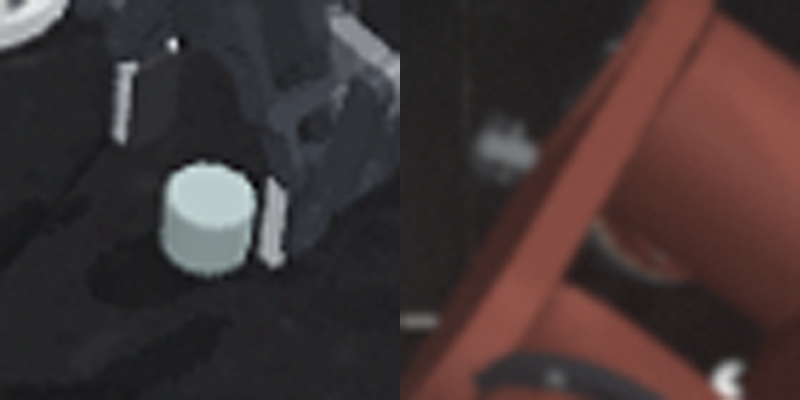

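The scene crop shows the window (208,220) between the pads, whose edge strips are at (125,100) and (272,222). The top view is blocked by the arm. I'll close gently and look again.

```bash
python3 -m pendant '{"slide":[[0,0,0],[0,0,1],[0,0,2],[0,0,2],[0,0,2],[0,0,2]],"yaw":[0,0,0,0,0,0]}' 20 30
python3 - <<'E'
from fit import *
for n in("scene",):
    p=arm.read_camera(n);u,v=np.round(proj(p,[[.428,-.241,.02]])[0]).astype(int);h=35
    cv2.imwrite(f"pics/w2.png",cv2.resize(p["img"][v-h:v+h,u-h:u+h],(560,560),interpolation=cv2.INTER_CUBIC));print(u,v,p["fx"])
    m=mask(p,"window",[.428,-.241,.015]);print(fit(p,m,lambda x:[cyl(*x[:2],.015,0,.024)],[.428,-.241]) if m is not None else None)
    o=arm.get_obs();t=np.array(o["tcp_pos"]);R=np.array(o["eef_rot"]);
    print(t,o["gripper_width"],o["gripper_force"],"pad -x edges at tip:",(proj(p,[t+R@[.011,s*.015,0] for s in(1,-1)])-[u-h,v-h])*8)
E
```

```text
clock: 4.85
tcp_pos: [0.429, -0.2409, 0.015]
eef_rot: [[-0.951, 0.308, 0.0], [0.308, 0.951, -0.0], [-0.0, -0.0, -1.0]]
ft_force: [-3.1, 2.2, 10.3]
gripper_width: 0.0282
gripper_force: 28.8
372 277 432.31800770023455
(array([ 0.43143532, -0.23865431]), np.float64(0.5861581920903954))
[ 0.42897212 -0.24094489  0.01498164] 0.028200128205787194 28.777964813634753 pad -x edges at tip: [[206.56700044 276.38261675]
 [294.74887076 349.33161445]]
```

View pics/w2.png

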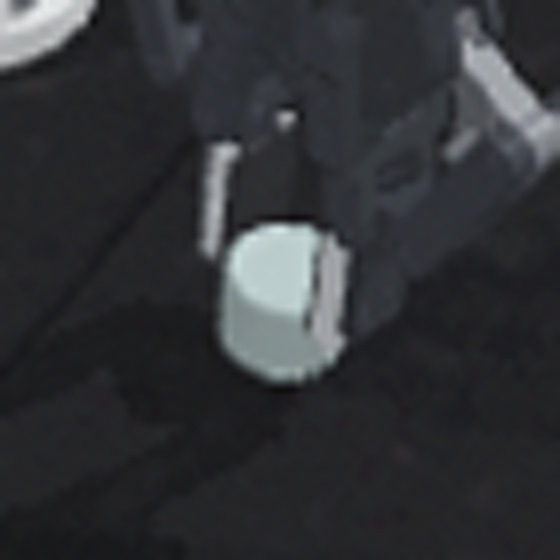

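The window sits about 4–5 mm toward tool +x of the pad centre (window middle 281, pad middle about 298). I'll regrasp centred.

```bash
python3 -m pendant '{"slide":[[0,0,0],[0,0,0],[4.5,0,0],[4.5,0,0],[4.5,0,0]],"yaw":[0,0,0,0,0]}' 45 && python3 -m pendant '{"slide":[[0,0,0],[0,0,0],[0,0,0],[0,0,0],[0,0,0]],"yaw":[0,0,0,0,0]}' 20 30 && python3 -m pendant '{"slide":[[0,0,-10],[0,0,-40],[0,0,-75],[0,0,-85],[0,0,-85]],"yaw":[0,0,0,0,0]}'
python3 - <<'E'
from fit import *
p=arm.read_camera("scene");o=arm.get_obs();t=np.array(o["tcp_pos"]);g=t-[0,0,.005]
u,v=np.round(proj(p,[g])[0]).astype(int);h=35
cv2.imwrite(f"pics/w3.png",cv2.resize(p["img"][v-h:v+h,u-h:u+h],(560,560),interpolation=cv2.INTER_CUBIC));print(u,v,t,o["ft_force"])
E
```

```text
clock: 5.45
tcp_pos: [0.4236, -0.2388, 0.013]
eef_rot: [[-0.951, 0.308, -0.001], [0.308, 0.951, 0.0], [0.001, 0.0, -1.0]]
ft_force: [0.5, 0.9, 0.1]
gripper_width: 0.045
gripper_force: 0.0
clock: 5.95
tcp_pos: [0.4243, -0.2391, 0.0134]
eef_rot: [[-0.951, 0.308, 0.0], [0.308, 0.951, -0.0], [-0.0, -0.0, -1.0]]
ft_force: [-0.7, 0.3, 1.3]
gripper_width: 0.0282
gripper_force: 29.7
clock: 6.45
tcp_pos: [0.4257, -0.2402, 0.1007]
eef_rot: [[-0.951, 0.308, 0.004], [0.308, 0.951, -0.003], [-0.005, -0.002, -1.0]]
ft_force: [0.3, -0.0, 0.0]
gripper_width: 0.028
gripper_force: 29.7
374 249 [ 0.42447553 -0.23927631  0.09887901] [-0.57978238 -0.47855206 -0.27471691]
```

View pics/w3.png

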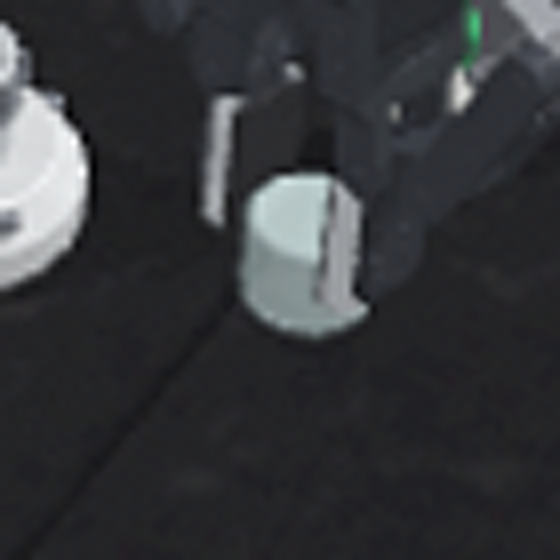

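The window is lifted and centred, but the tips are only about 12–13 mm above its foot, too close to the rim once seated. I'll set it back and regrip 4 mm higher.

```bash
python3 -m pendant '{"slide":[[0,0,35],[0,0,65],[0,0,78],[0,0,82],[0,0,84],[0,0,85],[0,0,85]],"yaw":[0,0,0,0,0,0,0]}' && python3 -m pendant '{"slide":[[0,0,0],[0,0,0],[0,0,-4],[0,0,-4],[0,0,-4]],"yaw":[0,0,0,0,0]}' 40 && python3 -m pendant '{"slide":[[0,0,0],[0,0,0],[0,0,0],[0,0,0],[0,0,0]],"yaw":[0,0,0,0,0]}' 20 40 && python3 -m pendant '{"slide":[[0,0,-10],[0,0,-40],[0,0,-75],[0,0,-85],[0,0,-85]],"yaw":[0,0,0,0,0]}'
```

```text
clock: 7.2
tcp_pos: [0.4238, -0.2387, 0.0136]
eef_rot: [[-0.952, 0.308, -0.001], [0.308, 0.952, 0.001], [0.001, 0.0, -1.0]]
ft_force: [-0.8, -0.5, -1.0]
gripper_width: 0.0285
gripper_force: 29.7
clock: 7.7
tcp_pos: [0.4244, -0.2393, 0.0176]
eef_rot: [[-0.951, 0.308, 0.001], [0.308, 0.951, -0.001], [-0.001, -0.0, -1.0]]
ft_force: [0.1, -0.3, -0.5]
gripper_width: 0.04
gripper_force: 0.0
clock: 8.2
tcp_pos: [0.4243, -0.2391, 0.0177]
eef_rot: [[-0.951, 0.308, 0.0], [0.308, 0.951, 0.0], [-0.0, 0.0, -1.0]]
ft_force: [-1.2, 1.1, 4.9]
gripper_width: 0.0273
gripper_force: 39.3
clock: 8.7
tcp_pos: [0.4257, -0.2402, 0.1045]
eef_rot: [[-0.951, 0.308, 0.004], [0.308, 0.951, -0.003], [-0.005, -0.002, -1.0]]
ft_force: [0.0, -0.1, -0.3]
gripper_width: 0.0271
gripper_force: 39.5
```

```bash
python3 -m pendant '{"slide":[[-3,20,0],[-8,55,0],[-14,95,0],[-20,130,0],[-23,148,0],[-23.5,153.5,0],[-23.5,153.5,0],[-23.5,153.5,0]],"yaw":[0,0,0,0,0,0,0,0]}'
python3 - <<'E'
from fit import *
p=arm.read_camera("scene");o=arm.get_obs();t=np.array(o["tcp_pos"]);print(t,o["ft_force"])
u,v=np.round(proj(p,[t-[0,0,.03]])[0]).astype(int);h=40
I=cv2.resize(p["img"][v-h:v+h,u-h:u+h],(560,560),interpolation=cv2.INTER_CUBIC)
# overlays: window rings with scene bias, cell rim
b=np.array([.0057,-.0028,0]);a=np.linspace(0,6.283,60)
for c,r,z,col in((t,.015,t[2]-.0177,(0,255,0)),(t,.015,t[2]+.0063,(0,255,0)),(np.array([.4937,-.1003,0]),.02,.052,(0,0,255)),(np.array([.4937,-.1003,0]),.041,.022,(0,0,255))):
    P=np.c_[c[0]+r*np.cos(a),c[1]+r*np.sin(a),a*0+z]+b
    q=(proj(p,P)-[u-h,v-h]+.5)*7;cv2.polylines(I,[np.int32(q)],True,col,1)
cv2.imwrite("pics/w4.png",I);cv2.imwrite("pics/w4raw.png",p["img"])
E
```

```text
clock: 9.5
tcp_pos: [0.4927, -0.1006, 0.1013]
eef_rot: [[-0.951, 0.308, -0.002], [0.308, 0.951, 0.0], [0.002, -0.0, -1.0]]
ft_force: [0.4, -0.6, -0.1]
gripper_width: 0.0272
gripper_force: 39.6
[ 0.49284508 -0.10091493  0.10158286] [-0.33347799 -0.0847742   0.10817618]
```

View pics/w4.png

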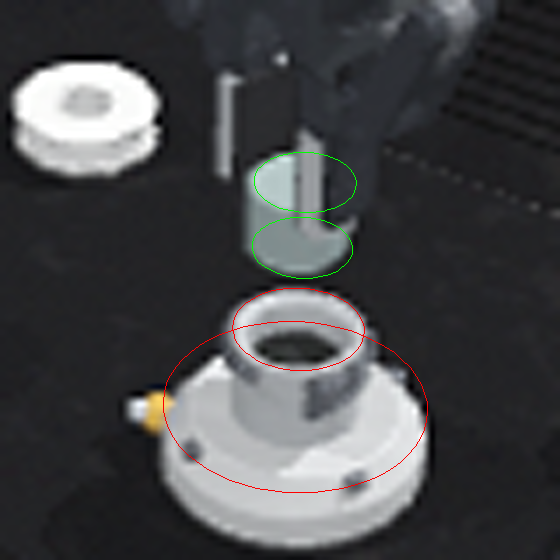

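The overlay matches the rim, and the window hangs above it within about 1 mm. Lowering.

```bash
python3 -m pendant '{"slide":[[-0.4,0.5,8],[-0.4,0.5,18],[-0.4,0.5,25],[-0.4,0.5,28],[-0.4,0.5,28]],"yaw":[0,0,0,0,0]}'; python3 -m pendant '{"slide":[[0,0,1],[0,0,2],[0,0,3],[0,0,4],[0,0,4]],"yaw":[0,0,0,0,0]}';python3 -m pendant '{"slide":[[0,0,1],[0,0,1.5],[0,0,2],[0,0,2]],"yaw":[0,0,0,0]}'
```

```text
clock: 10.05
tcp_pos: [0.4934, -0.0997, 0.0732]
eef_rot: [[-0.951, 0.308, -0.002], [0.308, 0.951, 0.001], [0.002, 0.0, -1.0]]
ft_force: [0.3, 0.1, 0.4]
gripper_width: 0.0275
gripper_force: 39.6
clock: 10.55
tcp_pos: [0.4942, -0.0998, 0.0703]
eef_rot: [[-0.952, 0.308, -0.0], [0.308, 0.952, -0.0], [0.0, -0.0, -1.0]]
ft_force: [0.2, 0.0, -0.6]
gripper_width: 0.0272
gripper_force: 39.6
clock: 10.95
tcp_pos: [0.4942, -0.0998, 0.0682]
eef_rot: [[-0.951, 0.308, -0.0], [0.308, 0.951, 0.0], [0.0, 0.0, -1.0]]
ft_force: [-0.4, -0.1, -1.6]
gripper_width: 0.0277
gripper_force: 39.6
```

```bash
python3 -m pendant '{"slide":[[0,0,0.5],[0,0,1],[0,0,1.5],[0,0,1.5]],"yaw":[0,0,0,0]}';python3 -m pendant '{"slide":[[0,0,0.5],[0,0,1],[0,0,1.5],[0,0,1.5]],"yaw":[0,0,0,0]}'
```

```text
clock: 11.35
tcp_pos: [0.4944, -0.1001, 0.067]
eef_rot: [[-0.952, 0.308, 0.0], [0.308, 0.952, -0.0], [-0.0, -0.0, -1.0]]
ft_force: [-0.9, -0.4, 0.5]
gripper_width: 0.0274
gripper_force: 39.7
clock: 11.75
tcp_pos: [0.4946, -0.1005, 0.0662]
eef_rot: [[-0.952, 0.307, 0.0], [0.307, 0.952, -0.001], [-0.001, -0.001, -1.0]]
ft_force: [-3.1, -0.3, 6.2]
gripper_width: 0.0269
gripper_force: 40.3
```

Contact on the chamfer pushes toward -x, so I'll shift 1.2 mm that way.

```bash
python3 -m pendant '{"slide":[[0.5,-0.2,0],[1,-0.4,0],[1.2,-0.5,0],[1.2,-0.5,0]],"yaw":[0,0,0,0]}';python3 -m pendant '{"slide":[[0,0,0.5],[0,0,1],[0,0,1],[0,0,1]],"yaw":[0,0,0,0]}'
```

```text
clock: 12.15
tcp_pos: [0.4939, -0.1005, 0.0659]
eef_rot: [[-0.951, 0.308, 0.002], [0.308, 0.951, -0.001], [-0.002, -0.0, -1.0]]
ft_force: [-0.1, -2.6, 5.8]
gripper_width: 0.0272
gripper_force: 40.1
clock: 12.55
tcp_pos: [0.4939, -0.1007, 0.0653]
eef_rot: [[-0.952, 0.307, 0.002], [0.307, 0.952, -0.002], [-0.002, -0.001, -1.0]]
ft_force: [-1.2, -3.3, 7.4]
gripper_width: 0.027
gripper_force: 40.4
```

```bash
python3 -m pendant '{"slide":[[0,-0.5,0],[0,-1,0],[0,-1.3,0],[0,-1.3,0]],"yaw":[0,0,0,0]}';python3 -m pendant '{"slide":[[0,0,0.5],[0,0,1],[0,0,1],[0,0,1]],"yaw":[0,0,0,0]}'
```

```text
clock: 12.95
tcp_pos: [0.4925, -0.1011, 0.0639]
eef_rot: [[-0.951, 0.308, 0.0], [0.308, 0.951, 0.0], [-0.0, 0.0, -1.0]]
ft_force: [1.5, -1.6, 1.0]
gripper_width: 0.027
gripper_force: 39.6
clock: 13.35
tcp_pos: [0.4925, -0.1012, 0.0632]
eef_rot: [[-0.951, 0.308, -0.0], [0.308, 0.951, -0.0], [0.0, -0.0, -1.0]]
ft_force: [1.0, -2.1, 0.2]
gripper_width: 0.0273
gripper_force: 39.7
```

It has slipped into the bore. Continuing down with slight centring.

```bash
python3 -m pendant '{"slide":[[-0.3,-0.3,0.7],[-0.3,-0.3,1.4],[-0.3,-0.3,2],[-0.3,-0.3,2.5],[-0.3,-0.3,2.5]],"yaw":[0,0,0,0,0]}';python3 -m pendant '{"slide":[[0,0,0.7],[0,0,1.4],[0,0,2],[0,0,2]],"yaw":[0,0,0,0]}'
```

```text
clock: 13.85
tcp_pos: [0.4926, -0.1015, 0.0606]
eef_rot: [[-0.951, 0.308, -0.0], [0.308, 0.951, 0.0], [0.0, 0.0, -1.0]]
ft_force: [1.2, -1.1, 1.5]
gripper_width: 0.0275
gripper_force: 39.6
clock: 14.25
tcp_pos: [0.4926, -0.1015, 0.0586]
eef_rot: [[-0.951, 0.308, -0.0], [0.308, 0.951, 0.0], [0.0, 0.0, -1.0]]
ft_force: [0.9, -2.0, 1.1]
gripper_width: 0.0273
gripper_force: 39.6
```

```bash
python3 -m pendant '{"slide":[[0,0,0.5],[0,0,0.8],[0,0,0.8]],"yaw":[0,0,0]}';python3 -m pendant '{"slide":[[0,0,0.4],[0,0,0.7],[0,0,0.7]],"yaw":[0,0,0]}'
```

```text
clock: 14.55
tcp_pos: [0.4927, -0.1015, 0.0579]
eef_rot: [[-0.951, 0.308, -0.0], [0.308, 0.951, 0.0], [0.0, 0.0, -1.0]]
ft_force: [-0.1, 0.2, 0.4]
gripper_width: 0.0271
gripper_force: 39.6
clock: 14.85
tcp_pos: [0.4928, -0.1016, 0.0575]
eef_rot: [[-0.951, 0.308, -0.0], [0.308, 0.951, 0.0], [0.0, 0.0, -1.0]]
ft_force: [-0.7, -0.9, 4.2]
gripper_width: 0.0272
gripper_force: 39.9
```

Seat contact was felt at the predicted height. Releasing, lifting, and moving above the ring.

```bash
python3 -m pendant '{"slide":[[0,0,0],[0,0,0],[0,0,0],[0,0,-20],[0,0,-45],[0,0,-65],[0,0,-65]],"yaw":[0,0,0,0,0,0,0]}' 55; python3 -m pendant '{"slide":[[12,20,0],[34,60,0],[57,103,0],[80,146,0],[102,185,0],[112,202,0],[114.4,206.4,0],[114.4,206.4,0],[114.4,206.4,0]],"yaw":[0,0,0,0,0,0,0,0,0]}' 85
python3 - <<'E'
from fit import *
print(arm.get_obs()["tcp_pos"])
p=arm.read_camera("scene");p2=arm.read_camera("top")
def crop(p,P,h):
    u,v=np.round(proj(p,[P])[0]).astype(int);return cv2.resize(p["img"][v-h:v+h,u-h:u+h],(400,400),interpolation=cv2.INTER_CUBIC)
cv2.imwrite("pics/r5.png",np.hstack([crop(p,[.497,-.104,.05],35),crop(p2,[.4958,-.1005,.05],24)]))
E
```

```text
clock: 15.55
tcp_pos: [0.4952, -0.1023, 0.1253]
eef_rot: [[-0.951, 0.308, 0.006], [0.308, 0.951, -0.002], [-0.006, -0.0, -1.0]]
ft_force: [0.9, -0.4, -0.1]
gripper_width: 0.0551
gripper_force: 0.0
clock: 16.45
tcp_pos: [0.4473, 0.1292, 0.1217]
eef_rot: [[-0.951, 0.308, -0.001], [0.308, 0.951, -0.001], [0.001, -0.001, -1.0]]
ft_force: [-0.4, -1.0, -0.5]
gripper_width: 0.0851
gripper_force: 0.0
[0.44729899 0.12916127 0.12168058]
```

View pics/r5.png

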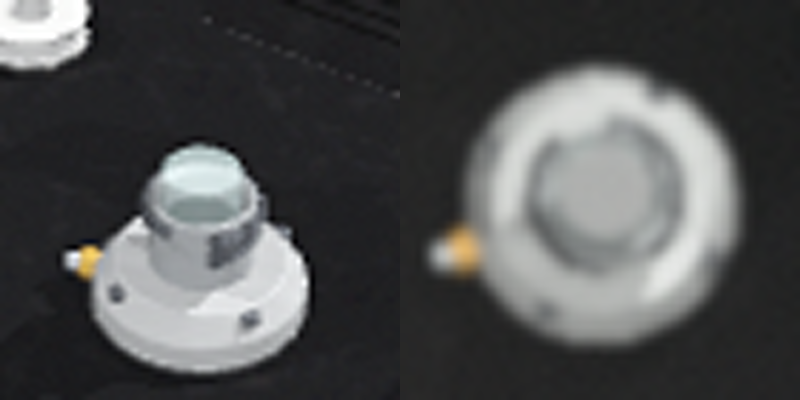

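The window is seated in the cell and stands proud (203,185). Down onto the ring.

```bash
python3 -m pendant '{"slide":[[0,0.5,30],[0,0.5,65],[0,0.5,95],[0,0.5,110],[0,0.5,116],[0,0.5,117],[0,0.5,117]],"yaw":[0,0,0,0,0,0,0]}'; python3 -m pendant '{"slide":[[0,0,0],[0,0,0],[0,0,0],[0,0,0],[0,0,0],[0,0,0]],"yaw":[0,0,0,0,0,0]}' 50 30
python3 - <<'E'
from fit import *
p=arm.read_camera("scene");o=arm.get_obs();t=np.array(o["tcp_pos"]);print(t)
m=mask(p,"ring",[.4539,.1285,.02]);print(fit(p,m,lambda x:[cyl(*x[:2],.029,0,.028)],[.4539,.1285]) if m is not None else None)
u,v=np.round(proj(p,[t+[.006,-.003,.02]])[0]).astype(int);h=40
cv2.imwrite("pics/r6.png",cv2.resize(p["img"][v-h:v+h,u-h:u+h],(560,560),interpolation=cv2.INTER_CUBIC))
E
```

```text
clock: 17.25
tcp_pos: [0.4486, 0.1302, 0.006]
eef_rot: [[-0.951, 0.308, 0.001], [0.308, 0.951, 0.0], [-0.001, 0.001, -1.0]]
ft_force: [-0.1, -0.1, 0.2]
gripper_width: 0.0849
gripper_force: 0.0
clock: 17.85
tcp_pos: [0.4487, 0.1306, 0.0066]
eef_rot: [[-0.952, 0.307, 0.002], [0.307, 0.952, -0.0], [-0.002, 0.001, -1.0]]
ft_force: [-1.7, -0.7, 7.0]
gripper_width: 0.0567
gripper_force: 31.8
[0.44871382 0.13058895 0.00664822]
(array([0.45273125, 0.1302834 ]), np.float64(0.9691901408450704))
```

View pics/r6.png

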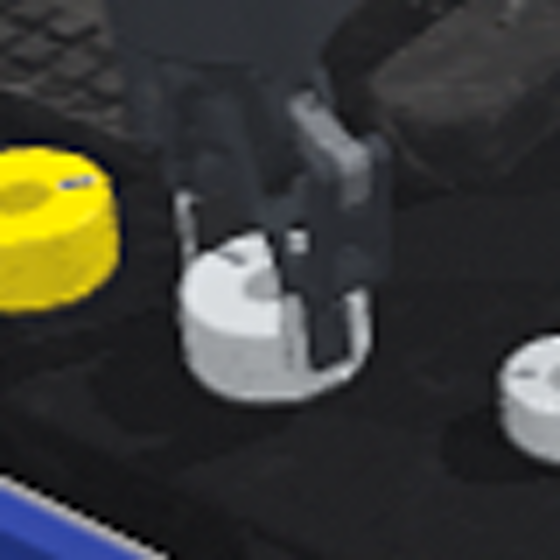

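The ring is gripped and centred (ring middle 276, finger-derived middle about 276). I'll tighten the grip, lift, and carry it to the cell while turning 1.13 rad clockwise.

```bash
python3 -m pendant '{"slide":[[0,0,0],[0,0,0],[0,0,-12],[0,0,-45],[0,0,-75],[0,0,-95],[0,0,-95]],"yaw":[0,0,0,0,0,0,0]}' 50 60; python3 -m pendant '{"slide":[[-6,-11,0],[-20,-36,0],[-38,-70,0],[-57,-105,0],[-76,-140,0],[-93,-172,0],[-106,-195,0],[-113,-207.4,0],[-113,-207.4,0],[-113,-207.4,0]],"yaw":[0.12,0.25,0.38,0.51,0.64,0.77,0.9,1.03,1.13,1.13]}'
python3 - <<'E'
from fit import *
o=arm.get_obs();t=np.array(o["tcp_pos"]);print(t,o["ft_force"],o["joints"])
p=arm.read_camera("scene")
u,v=np.round(proj(p,[t+[.006,-.003,-.03]])[0]).astype(int);h=40
I=cv2.resize(p["img"][v-h:v+h,u-h:u+h],(560,560),interpolation=cv2.INTER_CUBIC)
b=np.array([.0065,-.0023,0]);a=np.linspace(0,6.283,60);cc=np.array([.4927,-.1016,0])
def pl(P,col):cv2.polylines(I,[np.int32((proj(p,np.array(P)+b)-[u-h,v-h]+.5)*7)],False,col,1)
for c,r,z,col in((t,.029,t[2]-.0066,(0,255,0)),(t,.029,t[2]+.0214,(0,255,0)),(cc,.02,.052,(0,0,255)),(cc,.041,.022,(0,0,255))):
    pl(np.c_[c[0]+r*np.cos(a),c[1]+r*np.sin(a),a*0+z],col)
for y,col in((.29,(255,0,0)),):
    d=np.array([np.cos(y),np.sin(y),0]);pl([cc+[0,0,.052]+d*.02,cc+[0,0,.052]+d*.028],col);pl([cc+[0,0,.052]-d*.02,cc+[0,0,.052]-d*.028],col)
    for s in(1,-1): pl([t+[0,0,.0214]+s*d*.012,t+[0,0,.0214]+s*d*.027],(255,0,255))
cv2.imwrite("pics/r7.png",I)
E
```

```text
clock: 18.65
tcp_pos: [0.4504, 0.131, 0.1039]
eef_rot: [[-0.952, 0.308, 0.008], [0.308, 0.952, 0.001], [-0.007, 0.004, -1.0]]
ft_force: [0.9, 0.7, -2.8]
gripper_width: 0.0558
gripper_force: 64.8
clock: 19.65
tcp_pos: [0.49, -0.1017, 0.0986]
eef_rot: [[-0.127, 0.992, -0.003], [0.992, 0.127, 0.001], [0.002, -0.003, -1.0]]
ft_force: [-0.2, -0.4, -2.3]
gripper_width: 0.0555
gripper_force: 64.8
[ 0.48996716 -0.10172547  0.0986445 ] [-0.21105919 -0.36653363 -2.31225131] [-3.45146938e-01  1.15102348e-01  2.00321937e+00  1.79409875e-04
  1.02628916e+00 -4.72157596e-01]
```

View pics/r7.png

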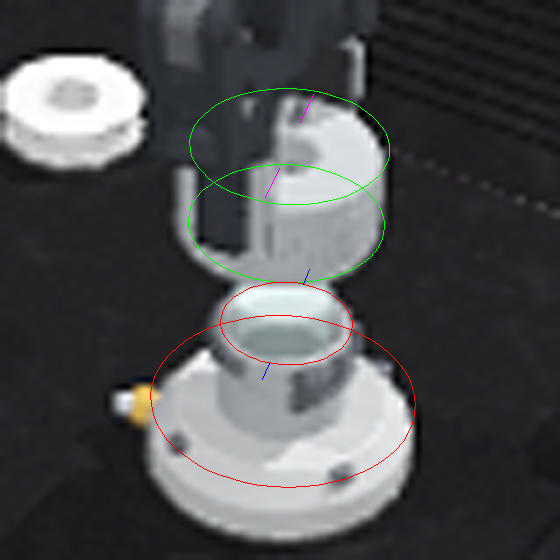

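The rim overlay is good, the ring bars line up with the gap line, and the TCP reads 2.7 mm short in x. Correcting and descending to just above the rim.

```bash
python3 -m pendant '{"slide":[[0,1,0],[-0.3,2,0],[-0.3,2.4,10],[-0.3,2.4,22],[-0.3,2.4,31],[-0.3,2.4,35],[-0.3,2.4,35],[-0.3,2.4,35]],"yaw":[0,0,0,0,0,0,0,0]}'
```

```text
clock: 20.5
tcp_pos: [0.4937, -0.1016, 0.0652]
eef_rot: [[-0.128, 0.992, -0.0], [0.992, 0.128, 0.0], [0.0, -0.0, -1.0]]
ft_force: [0.2, 0.2, -1.3]
gripper_width: 0.0555
gripper_force: 64.8
```

```bash
python3 -m pendant '{"slide":[[0,-0.5,1.5],[0,-0.9,3],[0,-0.9,4.5],[0,-0.9,5],[0,-0.9,5]],"yaw":[0,0,0,0,0]}';python3 -m pendant '{"slide":[[0,0,0.7],[0,0,1.4],[0,0,2],[0,0,2]],"yaw":[0,0,0,0]}'
```

```text
clock: 21.0
tcp_pos: [0.4927, -0.1017, 0.0603]
eef_rot: [[-0.128, 0.992, -0.0], [0.992, 0.128, 0.0], [0.0, -0.0, -1.0]]
ft_force: [0.8, -0.4, -1.8]
gripper_width: 0.0554
gripper_force: 64.8
clock: 21.4
tcp_pos: [0.4928, -0.1017, 0.0584]
eef_rot: [[-0.128, 0.992, 0.0], [0.992, 0.128, -0.0], [-0.0, 0.0, -1.0]]
ft_force: [0.3, 0.2, -0.8]
gripper_width: 0.0556
gripper_force: 65.0
```

```bash
python3 -m pendant '{"slide":[[0,0,0.7],[0,0,1.4],[0,0,1.5],[0,0,1.5]],"yaw":[0,0,0,0]}';python3 -m pendant '{"slide":[[0,0,0.7],[0,0,1.4],[0,0,1.5],[0,0,1.5]],"yaw":[0,0,0,0]}'; python3 -c "
from bench import arm;o=arm.get_obs();print(o['ft_force'],o['ft_torque'])"
```

```text
clock: 21.8
tcp_pos: [0.4931, -0.1019, 0.0578]
eef_rot: [[-0.128, 0.992, 0.0], [0.992, 0.128, -0.0], [-0.0, 0.0, -1.0]]
ft_force: [-2.3, 0.4, 5.5]
gripper_width: 0.0556
gripper_force: 65.6
clock: 22.2
tcp_pos: [0.4934, -0.1019, 0.0571]
eef_rot: [[-0.128, 0.992, 0.0], [0.992, 0.128, -0.0], [-0.0, 0.0, -1.0]]
ft_force: [-5.6, 1.1, 9.8]
gripper_width: 0.0555
gripper_force: 66.0
[-5.60821226  1.12694386  9.83567591] [ 0.21008508  0.60206712 -0.00149819]
```

```bash
python3 -m pendant '{"slide":[[0.1,-0.5,0],[0.2,-1,0],[0.3,-1.4,0],[0.3,-1.4,0]],"yaw":[0,0,0,0]}'; python3 -c "
from bench import arm;o=arm.get_obs();print(o['ft_force'],o['ft_torque'])"
```

```text
clock: 22.6
tcp_pos: [0.4931, -0.1019, 0.0574]
eef_rot: [[-0.128, 0.992, 0.003], [0.992, 0.128, -0.001], [-0.001, 0.003, -1.0]]
ft_force: [-2.7, 1.6, 9.8]
gripper_width: 0.0552
gripper_force: 65.9
[-2.67012501  1.55130244  9.78501669] [0.2752398  0.31234265 0.06482243]
```

```bash
python3 -m pendant '{"slide":[[0.3,-0.4,0],[0.6,-0.9,0],[0.7,-0.9,0],[0.7,-0.9,0]],"yaw":[0,0,0,0]}'; python3 -c "
from bench import arm;o=arm.get_obs();print(o['ft_force'],o['ft_torque'])"
```

```text
clock: 23.0
tcp_pos: [0.4928, -0.1018, 0.0575]
eef_rot: [[-0.128, 0.992, 0.005], [0.992, 0.128, -0.002], [-0.002, 0.005, -1.0]]
ft_force: [-0.2, 1.4, 6.7]
gripper_width: 0.0554
gripper_force: 65.7
[-0.19360463  1.42465281  6.69930093] [ 0.06279106 -0.01744891 -0.006375  ]
```

Contact is balanced, but the lugs aren't dropping in. The cell's gaps may sit slightly counter-clockwise, so I'll wiggle the yaw while pressing lightly.

```bash
python3 -m pendant '{"slide":[[0,0,0],[0,0,0],[0,0,0],[0,0,0]],"yaw":[-0.06,-0.12,-0.15,-0.15]}'; python3 -c "
from bench import arm;o=arm.get_obs();print(o['ft_force'],o['ft_torque'])"
```

```text
clock: 23.4
tcp_pos: [0.4936, -0.103, 0.0576]
eef_rot: [[-0.274, 0.962, 0.007], [0.962, 0.274, -0.004], [-0.005, 0.006, -1.0]]
ft_force: [0.9, -4.0, 5.4]
gripper_width: 0.0557
gripper_force: 65.4
[ 0.94831529 -4.03826027  5.3818313 ] [-0.52194619 -0.36915153 -0.0815081 ]
```

```bash
python3 -m pendant '{"slide":[[-0.5,-0.2,0],[-1.1,-0.3,0],[-1.1,-0.3,0.5],[-1.1,-0.3,0.5]],"yaw":[0,0,0,0]}'; python3 -c "
from bench import arm;o=arm.get_obs();print(o['ft_force'],o['ft_torque'])"
```

```text
clock: 23.8
tcp_pos: [0.4936, -0.1032, 0.0573]
eef_rot: [[-0.273, 0.962, 0.007], [0.962, 0.273, -0.002], [-0.004, 0.006, -1.0]]
ft_force: [0.7, 0.0, 8.3]
gripper_width: 0.0556
gripper_force: 65.9
[0.65603946 0.04237456 8.25930298] [-0.11481834 -0.27559054 -0.02306816]
```

The torque points to the +x lug sitting on the rim, so the ring is too far toward -x. I'll lift off, turn back and re-centre.

```bash
python3 -m pendant '{"slide":[[0,0,-2],[0,0,-4],[0,0,-4],[0,0,-4]],"yaw":[0.06,0.13,0.13,0.13]}'; python3 -c "
from bench import arm;o=arm.get_obs();print(o['ft_force'],o['ft_torque'])"
```

```text
clock: 24.2
tcp_pos: [0.49, -0.1018, 0.0584]
eef_rot: [[-0.149, 0.989, -0.001], [0.989, 0.149, 0.001], [0.001, -0.001, -1.0]]
ft_force: [0.0, 0.6, -1.0]
gripper_width: 0.0559
gripper_force: 64.8
[ 0.02609986  0.64540423 -0.98394752] [ 0.02556863 -0.08116277  0.0216528 ]
```

```bash
python3 -m pendant '{"slide":[[-0.1,1.5,0],[-0.3,3,0],[-0.3,4,0],[-0.3,4,0],[-0.3,4,0.7],[-0.3,4,1.5],[-0.3,4,2.2],[-0.3,4,2.2]],"yaw":[0,0,0,0,0,0,0,0]}'; python3 -c "
from bench import arm;o=arm.get_obs();print(o['ft_force'],o['ft_torque'])"
```

```text
clock: 25.0
tcp_pos: [0.4947, -0.1019, 0.0566]
eef_rot: [[-0.147, 0.989, 0.001], [0.989, 0.147, -0.0], [-0.0, 0.001, -1.0]]
ft_force: [0.5, 0.2, -1.8]
gripper_width: 0.0557
gripper_force: 64.8
[ 0.47600712  0.19866681 -1.7994336 ] [ 0.0116839  -0.23022934 -0.04005076]
```

Free below the earlier contact height, so that was it. Going further down.

```bash
python3 -m pendant '{"slide":[[0,0,0.7],[0,0,1.4],[0,0,2],[0,0,2]],"yaw":[0,0,0,0]}';python3 -m pendant '{"slide":[[0,0,0.7],[0,0,1.4],[0,0,2],[0,0,2]],"yaw":[0,0,0,0]}'; python3 -c "
from bench import arm;o=arm.get_obs();print(o['ft_force'],o['ft_torque'])"
```

```text
clock: 25.4
tcp_pos: [0.4947, -0.1019, 0.0547]
eef_rot: [[-0.147, 0.989, 0.001], [0.989, 0.147, -0.0], [-0.0, 0.001, -1.0]]
ft_force: [2.1, -0.1, -0.9]
gripper_width: 0.0555
gripper_force: 64.8
clock: 25.8
tcp_pos: [0.4948, -0.1019, 0.0527]
eef_rot: [[-0.147, 0.989, 0.001], [0.989, 0.147, -0.0], [-0.0, 0.001, -1.0]]
ft_force: [2.2, -0.3, -1.3]
gripper_width: 0.0555
gripper_force: 64.8
[ 2.18778628 -0.28239603 -1.28553512] [ 0.15261111 -0.4442628  -0.02431423]
```

```bash
python3 -m pendant '{"slide":[[0,0.4,0.7],[0,0.4,1.4],[0,0.4,2.1],[0,0.4,2.8],[0,0.4,3.5],[0,0.4,3.5]],"yaw":[0,0,0,0,0,0]}';python3 -m pendant '{"slide":[[0,0,0.4],[0,0,0.8],[0,0,0.8]],"yaw":[0,0,0]}'; python3 -c "
from bench import arm;o=arm.get_obs();print(o['ft_force'],o['ft_torque'],o['joints'][5])"
```

```text
clock: 26.4
tcp_pos: [0.4947, -0.1018, 0.049]
eef_rot: [[-0.147, 0.989, -0.0], [0.989, 0.147, 0.0], [0.0, -0.0, -1.0]]
ft_force: [1.9, -0.2, -0.1]
gripper_width: 0.0557
gripper_force: 64.8
clock: 26.7
tcp_pos: [0.4948, -0.1018, 0.0482]
eef_rot: [[-0.147, 0.989, -0.0], [0.989, 0.147, 0.0], [0.0, -0.0, -1.0]]
ft_force: [1.6, 0.5, -0.9]
gripper_width: 0.0556
gripper_force: 64.8
[ 1.58878157  0.4756344  -0.88765105] [ 0.1358425  -0.33024123  0.02907278] -0.48996432034024917
```

```bash
python3 -m pendant '{"slide":[[0,0.3,0.3],[0,0.3,0.6],[0,0.3,0.6]],"yaw":[0,0,0]}';python3 -m pendant '{"slide":[[0,0,0.4],[0,0,0.4]],"yaw":[0,0]}'; python3 -m pendant '{"slide":[[0,0,0.3],[0,0,0.3]],"yaw":[0,0]}'
```

```text
clock: 27.0
tcp_pos: [0.4949, -0.1018, 0.0478]
eef_rot: [[-0.148, 0.989, -0.001], [0.989, 0.148, -0.0], [0.0, -0.001, -1.0]]
ft_force: [0.5, 0.6, 0.6]
gripper_width: 0.0558
gripper_force: 65.0
clock: 27.2
tcp_pos: [0.4949, -0.1018, 0.0475]
eef_rot: [[-0.148, 0.989, -0.001], [0.989, 0.148, -0.0], [0.0, -0.001, -1.0]]
ft_force: [-1.7, -0.1, 3.0]
gripper_width: 0.0555
gripper_force: 65.3
clock: 27.4
tcp_pos: [0.4949, -0.1018, 0.0474]
eef_rot: [[-0.148, 0.989, -0.001], [0.989, 0.148, -0.0], [0.0, -0.001, -1.0]]
ft_force: [-1.9, 1.2, 5.3]
gripper_width: 0.0557
gripper_force: 65.5
```

The lip is on the window with about 6–7 N of push. Turning clockwise, reading force and torque in small steps.

```bash
cat > f.py <<'E'
from bench import arm;o=arm.get_obs();print("F",o['ft_force'].round(2),"T",o['ft_torque'].round(3),"j6",round(o['joints'][5],3))
E
Z='0'; python3 -m pendant '{"slide":[[0,0,0],[0,0,0],[0,0,0]],"yaw":[0.1,0.2,0.3]}' | sed -n '2p;4p'; python3 f.py; python3 -m pendant '{"slide":[[0,0,0],[0,0,0]],"yaw":[0.05,0.1]}'| sed -n '2p;4p'; python3 f.py
```

```text
tcp_pos: [0.4957, -0.1021, 0.0475]
ft_force: [-0.7, 0.2, 3.2]
F [-0.67  0.15  3.2 ] T [0.058 0.01  0.108] j6 -0.186
tcp_pos: [0.4958, -0.1021, 0.0475]
ft_force: [0.5, 1.0, 3.3]
F [0.49 0.96 3.27] T [-0.005  0.005  0.029] j6 -0.088
```

```bash
python3 -m pendant '{"slide":[[0,0,0],[0,0,0]],"yaw":[0.05,0.1]}'| sed -n '2p;4p'; python3 f.py
```

```text
tcp_pos: [0.4958, -0.1022, 0.0476]
ft_force: [-0.7, -0.2, 4.1]
F [-0.68 -0.21  4.15] T [-0.027  0.007  0.034] j6 0.012
```

```bash
python3 -m pendant '{"slide":[[0,0,0],[0,0,0]],"yaw":[0.05,0.1]}'| sed -n '2p;4p'; python3 f.py; python3 -m pendant '{"slide":[[0,0,0],[0,0,0]],"yaw":[0.05,0.1]}'| sed -n '2p;4p'; python3 f.py
```

```text
tcp_pos: [0.4959, -0.1021, 0.0475]
ft_force: [1.4, 1.9, 1.9]
F [1.38 1.87 1.95] T [ 0.074 -0.064  0.121] j6 0.112
tcp_pos: [0.4959, -0.1018, 0.0472]
ft_force: [1.8, 1.3, 0.3]
F [1.79 1.33 0.34] T [ 0.169 -0.233  0.23 ] j6 0.212
```

```bash
python3 -m pendant '{"slide":[[0,0,0],[0,0,0]],"yaw":[0.05,0.1]}'| sed -n '2p;4p'; python3 f.py
```

```text
tcp_pos: [0.4959, -0.1016, 0.0469]
ft_force: [2.6, 1.3, -2.9]
F [ 2.63  1.28 -2.91] T [ 0.304 -0.408  0.404] j6 0.311
```

It has bitten: torque is up about 0.37 N·m over 0.27 rad and the ring has been drawn down about 0.7 mm, so clamping is roughly 14 N. Stopping here, releasing and lifting straight up.

```bash
python3 -m pendant '{"slide":[[0,0,0],[0,0,0],[0,0,0],[0,0,0],[0,0,0]],"yaw":[0,0,0,0,0]}' 80; python3 -m pendant '{"slide":[[0,0,-8],[0,0,-25],[0,0,-60],[0,0,-100],[0,0,-130],[0,0,-140],[0,0,-140]],"yaw":[0,0,0,0,0,0,0]}'; python3 -m pendant '{"slide":[[0,10,0],[0,-0,0],[0,0,0]],"yaw":[0,0,0]}' >/dev/null
python3 - <<'E'
from fit import *
p=arm.read_camera("scene")
for b in ([.006,-.0023,0],):
    for l in("ring","cell","septa_jar","ptfe_tape"):
        print(l,[(np.round(d["at"],3).tolist(),round(d["confidence"],2)) for d in arm.search_frame(p,l)][:4])
# ring silhouette: fit x,y,z of held cap on cell
m=mask(p,"ring",[.5,-.104,.055])
if m is not None: print(fit(p,m,lambda x:[cyl(x[0],x[1],.029,x[2]*.1,x[2]*.1+.028)],[.5,-.104,.41]))
E
python3 f.py
```

```text
clock: 29.2
tcp_pos: [0.495, -0.1018, 0.047]
eef_rot: [[0.607, 0.795, -0.0], [0.795, -0.607, -0.0], [-0.0, 0.0, -1.0]]
ft_force: [0.7, -0.5, 0.0]
gripper_width: 0.08
gripper_force: 0.0
clock: 29.9
tcp_pos: [0.4964, -0.1023, 0.1891]
eef_rot: [[0.607, 0.795, 0.004], [0.795, -0.607, -0.002], [0.001, 0.004, -1.0]]
ft_force: [-0.2, 0.4, 0.1]
gripper_width: 0.0803
gripper_force: 0.0
ring [([0.486, -0.111, 0.065], 0.83), ([0.429, 0.219, 0.027], 0.76), ([0.463, 0.02, 0.021], 0.57)]
cell [([0.479, -0.118, 0.017], 0.66)]
septa_jar [([0.594, -0.214, 0.039], 0.59)]
ptfe_tape []
(array([ 0.50349859, -0.09969766,  0.35459449]), np.float64(0.04704724409448819))
F [ 0.94  0.34 -0.88] T [ 0.017 -0.024 -0.036] j6 0.31
```

```bash
python3 -c "
from bench import arm;print(arm.close_job())"
```

```text
the job is handed in; nothing more can be done
None
```

I lowered the window onto its seat, put the large grey ring over it, and screwed it down about 0.27 rad past first bite. I estimate a clamp of 12–14 N from the torque and the drop in height. I handed the job in at about 30 s with the arm clear.

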